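# Load the bench tape stand and ease its click-stop drag wheel

## Task

Get the tape stand ready for masking: hang the cream masking tape roll on the stand's slanted spindle, down along the rod until it sits over the hub and lies flat against the disc, and, because paper tape needs only a light drag, roll the knurled drag wheel back with a fingertip until its orange mark clicks in at the long white line (the third click from the slack end). Touch the stand with the fingers only, and do not shove the other things on the bench about.

Things in the scene. Friction and masses are not known exactly. Their poses are not given: they have to be found in the camera images.
- masking_tape: Loose roll of cream masking tape lying flat (the narrow cream roll, not the taller grey one at the back): ring, outer diameter 100, core hole 57, wall 21 to 22 thick, 24 high, about 0.1 kg. Origin: centre of its underside; z is the roll's axis (up at the start).
- masking_centre (a point): Centre of the masking tape roll, 12 above its underside, on its axis.
- tape_stand: Dark blue bench tape stand, fixed to the bench: flat base from x -85 to 85 and y -125 to 115, 16 high; its front (-x) bears a steel tear bar, up to 40 high, on the left. Origin on the bench, z up. Left (y 50): a pillar with the slanted spindle, in all 155 high. Right (x 30, y -85): the drag wheel.
- spindle: Slanted steel rod of the stand, 8 in diameter, leaning 40 deg from vertical towards the stand's front (-x). Origin: middle of the upper face of the disc at the rod's foot, 115 above the bench; z points out along the rod, whose round tip is 40 from the origin.
- turntable: Aluminium disc, diameter 112, 6 thick, and black hub round the rod's foot; they turn freely about the rod. Origin and z as the spindle's. The hub stands on the disc, 44 in diameter for 4, then tapering to 32 at 9 high; the tape's core goes over it with 6 play all round, and the roll's face then lies on the disc.
- drag_wheel (a joint): Angle (rad) of the knurled drag wheel on an axle along the stand's y. Click stops every 0.349 (20 deg, 10 mm of rim travel), from 0 (slack end) to click 8 (tight end, 2.793); left between clicks it snaps to the nearer. The value falls as the top of the rim is rolled towards the stand's front (-x), which eases the drag. Click 3 is 1.047.
- wheel_top (a point): Topmost point of the drag wheel's rim, mid-width, 63 above the bench; axes parallel to the stand's. Wheel 57 over the knurls, 14 wide, 7 proud of two black cheeks (31 over both). An orange knurl marks its position against lines on the cheeks; click 3 is the long white line, 20 deg to the front of the top. About 2 N along the rim turn it; rubbery, so a press of 5 to 15 N does not slip.
- disc_pack: Flat pack of grinding discs lying, 115 diameter, 12 high; origin centre of underside.
- wood_glue: Orange glue bottle standing, 57 diameter, 141 high; origin centre of underside.
- jar_2: Glass jar of screws, 71 diameter, 101 high; origin centre of underside.
- hex_key_set: Red folding hex key set lying, 24 x 72 x 19 high (long in its y); origin centre of underside.
- marker: Black and red marker lying, 18 x 130 x 18 high (long in its y); origin centre of underside.
- bolt_3: Hex bolt standing on its head, 22 across, 40 high; origin centre of underside.
- bolt_1: Hex bolt standing on its head, 22 across, 34 high; origin centre of underside.
- lube_spray: Red spray can standing, 50 diameter, 168 high, can's middle 12 along its x from its origin; origin at its underside.
- tape_measure_a: Black tape measure lying, 70 x 95 x 36 high; origin centre of underside.

How it is judged:
At the end, for the whole second after the job is handed in: The masking tape hangs on the spindle, its centre within 12 mm of the rod's axis both along and across the slope, and 8 to 15.5 mm above the disc (flat: 12), its axis within 0.07 rad of the rod's, at rest; the drag wheel rests at click 3 (1.047 within 0.117 rad) (x of masking_centre in the frame of spindle between -0.012 and 0.012 m and y of masking_centre in the frame of spindle between -0.012 and 0.012 m and z of masking_centre in the frame of spindle between 0.008 and 0.0155 m and angle between the z axis of masking_tape and the z axis of spindle, either way round below 0.07 rad and linear speed of masking_tape below 0.03 m/s and value of joint drag_wheel between 0.93 and 1.165 rad); the robot touches nothing.
It fails at once if the disc pack, glue bottle or jar is shoved more than 30 mm or tipped (distance of any of disc_pack, wood_glue, jar_2 from where it was at the start of the episode above 0.03 m or angle between any of wood_glue, jar_2, lube_spray's own z axis and vertical above 0.5 rad).
It fails at once if the hex keys, marker, a bolt, the spray can or tape measure is shoved more than 30 mm (distance of any of hex_key_set, marker, bolt_3, bolt_1, lube_spray, tape_measure_a from where it was at the start of the episode above 0.03 m).
It fails at once if the arm or the gripper's body (not a finger) knocks against the tape stand with more than 5 N (contact force between the arm and tape_stand above 5 N).
It also fails if it takes over 51 s, if anything falls off the work surface, if the arm or the gripper's body presses on something with over 40 N, if the wrist force passes 120 N, or if a joint passes its speed limit or range.

## Robot

A 7-joint arm with a two-finger parallel gripper is mounted at the origin on a cart in front of the work surface, level with it; the furniture and walls round the work are solid. World frame = base frame: x ahead of the robot, y to its left, z up, the work surface at z = 0. Lengths are in m, angles in rad, forces in N, time in s.
With the tool pointing down it reaches from about 0.425 to 0.875 m from the base axis. Payload 4.7 kg.
Tool frame: the origin (TCP) lies midway between the tips of the shut fingers; the grasp point (between the pads) lies 19 mm behind it; z points along the fingers, y is the line along which they close (so a half turn about z gives the same grasp; the last joint's range is limited). The gripper opens to 87 mm and grips with 3 to 60 N. Pads are 19 mm wide; open, the fingers measure 117 mm over their backs; the gripper's body (75 mm by 190 mm) begins 51 mm behind the grasp point.
Start: joints at [-1.283, 0.321, -0.07, 1.45, 0.023, 1.371, -0.057], TCP at [0.176, 0.626, 0.223] pointing down, gripper open.
Joint ranges: [-2.86, 2.86], [-0.3, 2.09], [-1.38, 1.24], [0.06, 2.45], [-1.56, 4.7], [0.09, 2.05], [-2.69, 2.69]. Speed limits (rad/s): [2.57, 2.57, 3.14, 3.14, 3.14, 3.14, 3.14].

## Interface

Orientations are given as a rotation vector (axis times angle).
In Python, from bench import ctrl gives the robot as it stands.
- The arm moves only by the tool inch_along, called after "Emit:" as name(argument=value, ...) on one line, values as JSON. Schema: {"type":"object","properties":{"offsets":{"type":"string"},"grip_force":{"type":"number"},"only":{"type":"string"},"quiet":{"type":"boolean"},"lines":{"type":"string"}},"required":["offsets"],"additionalProperties":false}. offsets is a string of 1 to 20 rows, parted by semicolons, with the numbers parted by spaces; each row has 5 numbers: dx, dy, dz in m, then a turn about the tool's z in rad, then the opening from 0.0 (shut) to 1.0 (fully open); each row is the pose to reach, as a shift and turn from the pose commanded when the call began, along the tool's axes at that moment; what a row does not reach only later rows make up. A row lasts 1/10 s, in which the tool goes at most 0.05 m and 0.15 rad, less where a joint would pass 70% of its speed; a pose out of reach is approached as far as the arm can. The fingers move at their own pace and stop on an object; grip_force is the grip in N (left out, the last holds). Time passes only in rows, so rows that do not move let the fingers close. The tool returns the time, the measured TCP pose, the force, the opening and the grip force at its end. only (a regular expression) keeps the lines of the reply that match it, lines (a string "A,B") keeps lines A to B, and quiet returns only ok. Input that does not fit is refused with a message, and nothing moves.
- ctrl.get_state(): the state, without advancing time (a new reading comes with each control period).
- ctrl.get_image(name): name is "scene" or "top" or "wrist"; returns the picture (400x640x3 uint8, red, green, blue); there is no depth.
- ctrl.camera_model(name): a dict with "vertical_fov" (degrees; the focal length in pixels is half the picture's height over the tangent of half this angle, whatever the lens; pixels are square), "cx", "cy" (the principal point, pixels), "rvec" (rotation vector, rad) and "tvec" (3), from world to camera coordinates, as OpenCV has them; the wrist camera has in their place "hand_eye" (4x4, takes a point from camera to tool coordinates, whose origin is the TCP and whose axes are the flange's). Camera axes: x right, y down, z forward; pixel columns grow to the right and rows downward; lengths in m; the calibration is good to about 2 mm. The wrist camera is an equidistant fisheye: a pixel r from the principal point sees the ray r / f radians off the axis. A picture is of the moment at which its call begins: read the wrist's pose just before it. camera_model takes no time and is no camera call.
- ctrl.close_job(): hands the job in; it is judged then, once.
The state is a dict: "time": time; "joint_positions": joint angles; "qd": joint speeds; "joint_torque": joint torques, N m; "position": TCP position; "tool_rot": TCP orientation; "ft_force": force on the tool from outside, world axes, zero at the start; "torque": the same for the moment, N m; "grip_width": opening from 0.0 (shut) to 1.0 (fully open); "grip_force": force on a finger pad.
Only numpy, scipy, OpenCV 4.12 (cv2) and the standard library are available. Lean on these libraries where they do the work, as an engineer would, in place of code of your own. Each camera call takes 0.05 s, during which the arm holds its last target. There are 200 camera calls.

## Working session

There is one attempt and no reset: what is moved stays moved. The work goes in short steps, Python scripts to look and compute and a tool call to move; the robot and the scene stay as the last step left them, time stands still between calls to the robot, and variables do not carry over. Pictures are saved under pics/ and viewed, at most 10 in all, crops included, and the job is handed in when it is done.

```bash
ls; mkdir -p pics; python3 - <<'E'
from bench import ctrl
import cv2,numpy as np
s=ctrl.get_state();print(s)
for n in("scene","top","wrist"):
    im=ctrl.get_image(n);cv2.imwrite(f"pics/{n}0.png",im[...,::-1]);print(n,ctrl.camera_model(n))
E
```

```text
bench.py
pics
{'time': 0.0, 'joint_positions': array([-1.28288618,  0.32181091, -0.07008533,  1.45166228,  0.02260672,
        1.37077432, -0.05690097]), 'qd': array([ 1.41815194e-03, -1.04224056e-03, -1.26297761e-03, -1.94663189e-03,
        4.55231846e-04, -9.14294591e-05, -1.15182022e-03]), 'joint_torque': array([ 8.59646898e-04, -4.91298401e+01, -4.03448185e-01, -3.12510216e+01,
       -6.39889506e-02,  4.41322848e-02,  1.79445210e-04]), 'position': array([0.17566465, 0.62525208, 0.22147574]), 'tool_rot': array([-4.28688103e-01, -3.11205158e+00,  2.92408051e-03]), 'ft_force': array([ 0.23145642, -0.38070602, -0.03002029]), 'torque': array([-0.00240614, -0.00394769,  0.00623399]), 'grip_force': 0.0, 'grip_width': 0.9969978548927969}
scene {'vertical_fov': 51.94881000612807, 'cx': 320.2353028911957, 'cy': 196.08996346267608, 'rvec': array([ 1.00108032, -2.10919658,  1.2859539 ]), 'tvec': array([0.33013085, 0.24184797, 1.07995694])}
top {'vertical_fov': 55.302882857486914, 'cx': 318.79774715367245, 'cy': 203.20170652151452, 'rvec': array([ 1.54503496, -2.40324734,  0.52071545]), 'tvec': array([0.23428559, 0.45489763, 1.40418304])}
wrist {'vertical_fov': 65.70646984690485, 'cx': 312.8940295081837, 'cy': 202.0684123593224, 'hand_eye': array([[ 4.37840202e-04, -9.63718101e-01, -2.66921767e-01,
         7.37696498e-02],
       [ 9.99999879e-01,  4.81681970e-04, -9.87760776e-05,
        -4.77857448e-04],
       [ 2.23763697e-04, -2.66921692e-01,  9.63718195e-01,
        -1.61917780e-01],
       [ 0.00000000e+00,  0.00000000e+00,  0.00000000e+00,
         1.00000000e+00]])}
```
Odd: joint1 -1.283 but TCP at y 0.626? OK the base offset.

View pics/scene0.png

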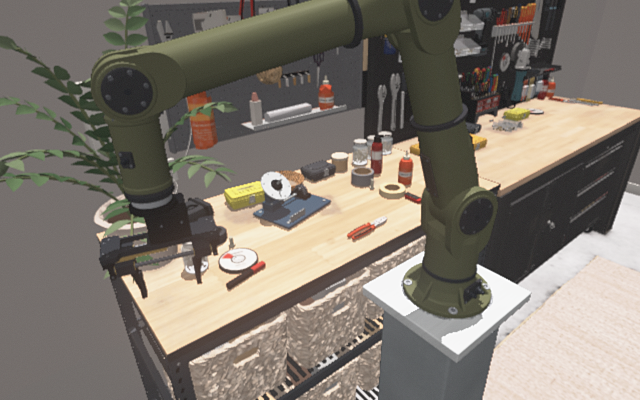

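View pics/top0.png

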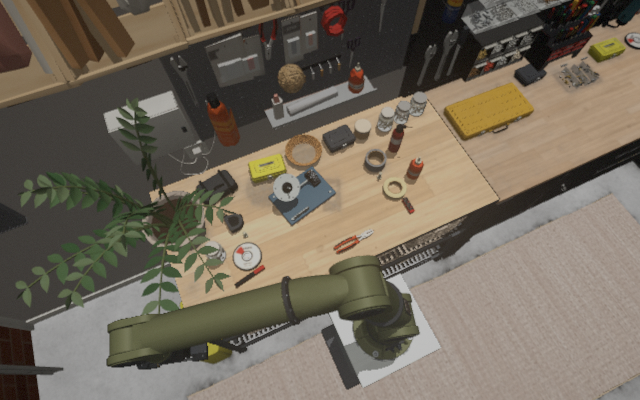

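```bash
cat > h.py <<'E'
import cv2,numpy as np
from bench import ctrl
from scipy.spatial.transform import Rotation as R
from scipy.optimize import least_squares
def cam(n,s=None):
    m=ctrl.camera_model(n);f=200/np.tan(np.radians(m["vertical_fov"])/2)
    if n!="wrist":
        A=R.from_rotvec(m["rvec"]).as_matrix();return f,m["cx"],m["cy"],A,np.array(m["tvec"]),False
    T=np.eye(4);T[:3,:3]=R.from_rotvec(s["tool_rot"]).as_matrix();T[:3,3]=s["position"]
    W=np.linalg.inv(T@m["hand_eye"]);return f,m["cx"],m["cy"],W[:3,:3],W[:3,3],True
def ray(c,u,v):
    f,cx,cy,A,t,fe=c;x,y=(u-cx)/f,(v-cy)/f
    if fe:
        r=np.hypot(x,y)+1e-12;d=np.array([x/r*np.sin(r),y/r*np.sin(r),np.cos(r)])
    else: d=np.array([x,y,1.])
    d=A.T@d;return -A.T@t,d/np.linalg.norm(d)
def atz(c,u,v,z):
    o,d=ray(c,u,v);return o+d*(z-o[2])/d[2]
def proj(c,P):
    f,cx,cy,A,t,fe=c;p=np.atleast_2d(P)@A.T+t
    if fe:
        r=np.hypot(p[:,0],p[:,1]);th=np.arctan2(r,p[:,2]);k=th/(r+1e-12);return np.c_[cx+f*k*p[:,0],cy+f*k*p[:,1]]
    return np.c_[cx+f*p[:,0]/p[:,2],cy+f*p[:,1]/p[:,2]]
def tri(obs):
    M=np.zeros((3,3));b=np.zeros(3);L=[ray(*o) for o in obs]
    for o,d in L:
        Q=np.eye(3)-np.outer(d,d);M+=Q;b+=Q@o
    P=np.linalg.solve(M,b);return P,[np.linalg.norm(np.cross(P-o,d)) for o,d in L]
E
python3 - <<'E'
from h import *
a=cv2.imread("pics/top0.png")[150:225,255:445];b=cv2.imread("pics/scene0.png")[150:225,240:430]
im=cv2.resize(np.vstack([a,b]),None,fx=4,fy=4,interpolation=cv2.INTER_CUBIC);cv2.imwrite("pics/c0.png",im)
c=cam("top")
for u,v,z in((394,187,.024),(286,187,.115),(313,175,.05),(407,205,.01),(415,168,.07),(374,160,.03)):print(u,v,atz(c,u,v,z).round(3))
E
```

```text
394 187 [ 0.479 -0.311  0.024]
286 187 [0.624 0.116 0.115]
313 175 [ 0.662 -0.017  0.05 ]
407 205 [ 0.388 -0.325  0.01 ]
415 168 [ 0.504 -0.416  0.07 ]
374 160 [ 0.629 -0.294  0.03 ]
```

View pics/c0.png

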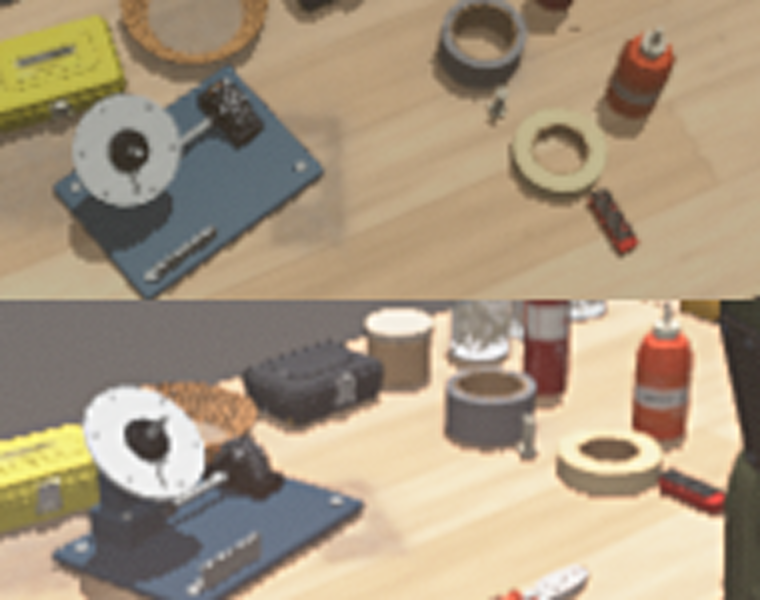

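```bash
python3 - <<'E'
from h import *
T=cam("top");S=cam("scene")
t=lambda u,v:(255+u/4,150+v/4)
s=lambda u,v:(240+u/4,150+(v-300)/4)
print("cams",ray(T,0,0)[0],ray(S,0,0)[0])
obs=[(T,(-.085,.115,.016),t(152,294)),(T,(-.085,-.125,.016),t(322,170)),(T,(.085,-.125,.016),t(228,68)),(T,(.085,.115,.016),t(55,186)),
 (S,(-.085,-.125,.016),s(362,503)),(S,(.085,.115,.016),s(56,553))]
sp=np.array([0,.05,.115])
def W(p,P):
    c,n=np.cos(p[2]),np.sin(p[2]);return np.array([p[0]+c*P[0]-n*P[1],p[1]+n*P[0]+c*P[1],P[2]])
res=lambda p:np.concatenate([proj(c,W(p,P))[0]-q for c,P,q in obs])
best=min((least_squares(res,[.62,.06,y]) for y in(0,1.5,3,-1.5)),key=lambda r:r.cost)
p=best.x;print("stand",p,best.fun.round(1))
print("disc tri",tri([(T,*t(127,151)),(S,*s(145,441))]))
print("wheel tri",tri([(T,*t(231,104)),(S,*s(253,455))]), W(p,(.03,-.085,.063)))
print("tape tri",tri([(T,*t(559,150)),(S,*s(610,451))]),atz(T,*t(559,150),.024),atz(S,*s(610,451),.024))
for n,u,v,z in(("bolt",497,105,.03),("glue",655,40,.141),("hex",612,222,.019),("grey",483,28,.05)):print(n,atz(T,*t(u,v),z))
print(atz(T,360,240,0.01))
E
```

```text
cams [-0.06481786  0.27622699  1.46732713] [-0.47359268  0.78005119  0.70782337]
stand [0.61201797 0.06019209 0.25883434] [-1.   2.1  1.4 -0.4 -0.2 -1.7 -1.3  0.1  1.8 -1.4 -1.  -0.5]
disc tri (array([0.62114371, 0.11558135, 0.11350484]), [np.float64(0.001180533814979868), np.float64(0.0011805338149801987)])
wheel tri (array([ 0.65798165, -0.01736645,  0.04565925]), [np.float64(0.0033120684647270026), np.float64(0.0033120684647267346)]) [ 0.66277473 -0.01429785  0.063     ]
tape tri (array([ 0.47684848, -0.31323705,  0.02193842]), [np.float64(0.0002114215757685424), np.float64(0.00021142157576841243)]) [ 0.47591368 -0.3125315   0.024     ] [ 0.47415802 -0.30982103  0.024     ]
bolt [ 0.54855838 -0.27631082  0.03      ]
glue [ 0.5006396  -0.41328278  0.141     ]
hex [ 0.38133107 -0.32349664  0.019     ]
grey [ 0.62989012 -0.29974276  0.05      ]
[ 0.33192851 -0.07556612  0.01      ]
```

Emit:
inch_along(offsets="-0.263 -0.108 -0.139 -0.2 1;-0.263 -0.108 -0.139 -0.2 1;-0.263 -0.108 -0.139 -0.2 1;-0.263 -0.108 -0.139 -0.2 1;-0.263 -0.108 -0.139 -0.2 1;-0.263 -0.108 -0.139 -0.2 1;-0.542 -0.435 -0.139 -0.53 1;-0.542 -0.435 -0.139 -0.53 1;-0.542 -0.435 -0.139 -0.53 1;-0.542 -0.435 -0.139 -0.53 1;-0.542 -0.435 -0.139 -0.53 1;-0.542 -0.435 -0.139 -0.53 1;-0.542 -0.435 -0.139 -0.53 1;-0.542 -0.435 -0.139 -0.53 1;-0.542 -0.435 -0.139 -0.53 1;-0.542 -0.435 -0.139 -0.53 1;-0.542 -0.435 -0.139 -0.53 1;-0.542 -0.435 -0.139 -0.53 1;-0.542 -0.435 -0.139 -0.53 1;-0.542 -0.435 -0.139 -0.53 1", grip_force=10)

```text
time: 2.15
position: [0.5796, 0.0621, 0.3616]
tool_rot: [0.406, -3.115, -0.001]
ft_force: [-0.1, 0.1, -0.2]
grip_width: 1.001
grip_force: 0.0
```

```bash
python3 - <<'E'
from h import *
import pickle
s=ctrl.get_state();im=ctrl.get_image("wrist");cv2.imwrite("pics/w1.png",im[...,::-1]);pickle.dump(s,open("w1.pkl","wb"))
print(s["joint_positions"].round(3),s["position"],R.from_rotvec(s["tool_rot"]).as_matrix().round(4))
E
```

```text
[-0.478  0.149  0.377  1.398 -0.055  1.605  1.723] [0.57962637 0.06209116 0.36157829] [[-9.667e-01 -2.561e-01 -1.000e-04]
 [-2.561e-01  9.667e-01  4.000e-04]
 [-1.000e-04  4.000e-04 -1.000e+00]]
```

View pics/w1.png

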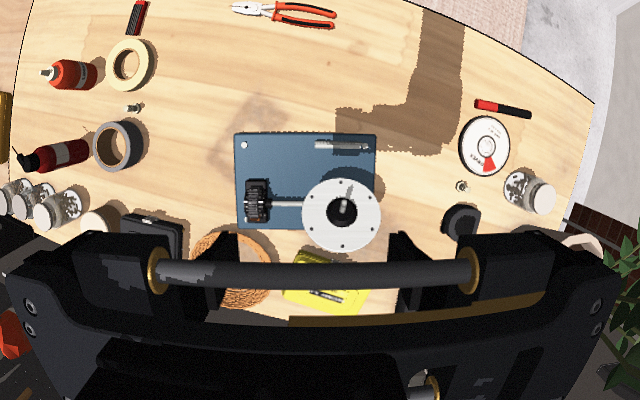

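```bash
python3 - <<'E'
from h import *
a=cv2.imread("pics/w1.png")[125:260,230:390]
cv2.imwrite("pics/c1.png",cv2.resize(a,None,fx=4.4,fy=4.4,interpolation=cv2.INTER_CUBIC))
E
```

```text
(no output)
```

View pics/c1.png

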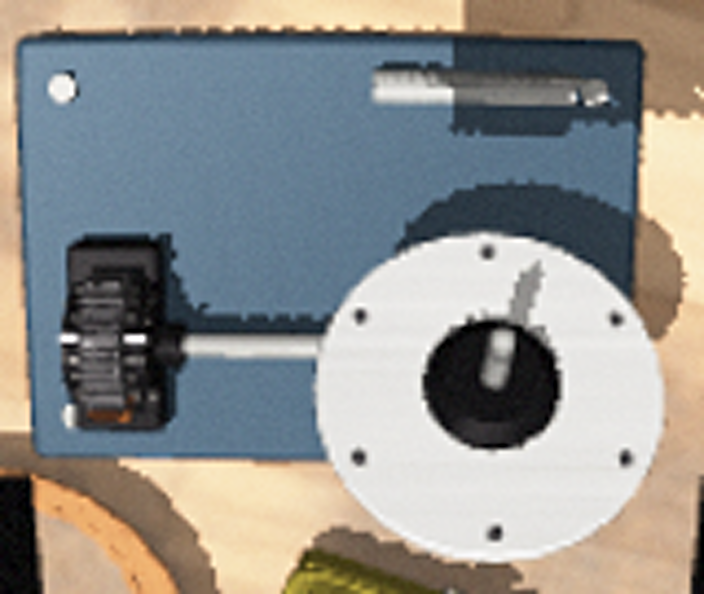

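```bash
cat > fit.py <<'E'
from h import *
import pickle
T=cam("top");S=cam("scene");Wc=cam("wrist",pickle.load(open("w1.pkl","rb")))
t=lambda u,v:(255+u/4,150+v/4)
s=lambda u,v:(240+u/4,150+(v-300)/4)
w=lambda u,v:(230+u/4.4,125+v/4.4)
def W(p,P):
    c,n=np.cos(p[2]),np.sin(p[2]);return np.array([p[0]+c*P[0]-n*P[1],p[1]+n*P[0]+c*P[1],P[2]])
E
python3 - <<'E'
from fit import *
d=40*np.pi/180;ax=np.array([-np.sin(d),0,np.cos(d)])
obs=[(T,(-.085,.115,.016),t(152,294)),(T,(-.085,-.125,.016),t(322,170)),(T,(.085,-.125,.016),t(228,68)),(T,(.085,.115,.016),t(55,186)),
 (S,(-.085,-.125,.016),s(362,503)),(S,(.085,.115,.016),s(56,553)),
 (Wc,(-.085,-.125,.016),w(20,40)),(Wc,(-.085,.115,.016),w(641,44)),(Wc,(.085,-.125,.016),w(36,455))]
a=np.linspace(0,2*np.pi,400)
circ=np.c_[.056*np.cos(d)*np.cos(a),.056*np.sin(a),.056*np.sin(d)*np.cos(a)]
def ext(c,p):
    q=proj(c,[W(p,np.array([p[3],p[4],p[5]])+k) for k in circ]);return np.array([q[:,0].min(),q[:,0].max(),q[:,1].min(),q[:,1].max()])
e_w=np.array([*w(316,0)[:1],w(664,0)[0],w(0,232)[1],w(0,562)[1]])
e_t=np.array([t(73,0)[0],t(180,0)[0],t(0,95)[1],t(0,208)[1]])
def res(p):
    return np.concatenate([np.concatenate([proj(c,W(p,P))[0]-q for c,P,q in obs]),ext(Wc,p)-e_w,.5*(ext(T,p)-e_t),
     proj(Wc,W(p,p[3:6]+.038*ax))[0]-w(500,343)])
r=least_squares(res,[.612,.06,.259,0,.05,.115]);p=r.x;print(p.round(4),r.fun.round(1))
print("spindle",W(p,p[3:6]),"wheeltop",W(p,(.03,-.085,.063)))
r2=least_squares(lambda q:res(np.r_[q,.115]),p[:5]);p=np.r_[r2.x,.115];print("fixed z",p.round(4),"spindle",W(p,p[3:6]))
for al in range(-40,80,10):
    A=np.radians(al);q=proj(Wc,W(p,(.03+.0285*np.sin(A),-.085,.0345+.0285*np.cos(A))))[0];print(al,((q-[230,125])*4.4).round(0))
for z in(.024,):print("tape w1",atz(Wc,131,65,z), tri([(Wc,131,65),(T,*t(559,150)),(S,*s(610,451))]))
E
```

```text
[0.6144 0.0618 0.2506 0.0226 0.0493 0.1128] [-1.8  1.7  0.8 -0.5 -0.5 -1.9 -1.8 -0.4  1.2 -1.3 -1.8 -0.8 -1.9 -1.1
  1.8 -1.3 -0.9  1.1 -0.5 -0.1  0.7 -0.2 -0.3 -0.3 -0.4 -0.5  0.5 -0.6]
spindle [0.62407064 0.11518863 0.11284671] wheeltop [ 0.66457832 -0.01305578  0.063     ]
fixed z [0.6144 0.0618 0.2506 0.0219 0.0491 0.115 ] spindle [0.62347672 0.11483052 0.115     ]
-40 [101. 310.]
-30 [100. 323.]
-20 [100. 336.]
-10 [100. 350.]
0 [100. 364.]
10 [101. 377.]
20 [102. 389.]
30 [104. 399.]
40 [106. 407.]
50 [108. 413.]
60 [110. 417.]
70 [113. 418.]
tape w1 [ 0.47938191 -0.30119046  0.024     ] (array([ 0.47782665, -0.3113613 ,  0.01937083]), [np.float64(0.005850112607570517), np.float64(0.0028843885235750287), np.float64(0.003185235671848598)])
```

Emit:
inch_along(offsets="-0.063 -0.094 0.2 1.57 0;-0.063 -0.094 0.2 1.57 0;-0.063 -0.094 0.2 1.57 0;-0.063 -0.094 0.2 1.57 0;-0.063 -0.094 0.2 1.57 0;-0.063 -0.094 0.2 1.57 0;-0.063 -0.094 0.2 1.57 0;-0.063 -0.094 0.2 1.57 0;-0.063 -0.094 0.2 1.57 0;-0.063 -0.094 0.2 1.57 0;-0.063 -0.094 0.2 1.57 0;-0.063 -0.094 0.2 1.57 0;-0.063 -0.094 0.2 1.57 0;-0.063 -0.094 0.2 1.57 0")

```text
time: 3.6
position: [0.6647, -0.0142, 0.1616]
tool_rot: [-1.916, -2.489, -0.0]
ft_force: [0.0, 0.2, 0.4]
grip_width: 0.004
grip_force: 0.0
```

```bash
python3 - <<'E'
from h import *
import pickle
s=ctrl.get_state();im=ctrl.get_image("wrist");cv2.imwrite("pics/w2.png",im[...,::-1]);pickle.dump(s,open("w2.pkl","wb"))
print(s["joint_positions"].round(3),s["position"],R.from_rotvec(s["tool_rot"]).as_matrix().round(4),s["ft_force"])
c=cam("wrist",s);q=proj(c,(.6645,-.013,.063))[0];print(q)
u,v=q.astype(int);u0=max(0,u-130);v0=max(0,v-100);v0=min(v0,200);print(u0,v0)
cv2.imwrite("pics/c2.png",cv2.resize(im[v0:v0+200,u0:u0+260,::-1],None,fx=3,fy=3,interpolation=cv2.INTER_CUBIC))
E
```

```text
[-0.497  0.436  0.637  1.511 -0.265  1.282  0.431] [ 0.6647498  -0.01416909  0.16160608] [[-2.559e-01  9.667e-01  1.000e-04]
 [ 9.667e-01  2.559e-01  2.000e-04]
 [ 2.000e-04  1.000e-04 -1.000e+00]] [0.00620497 0.16117018 0.36598988]
[314.02304324 201.60189423]
184 101
```

View pics/c2.png

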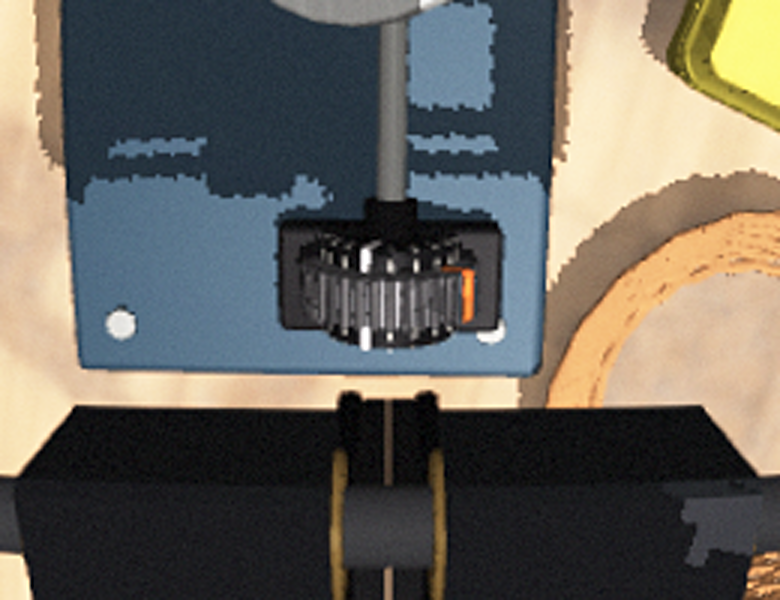

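```bash
python3 - <<'E'
from fit import *
c=cam("wrist",pickle.load(open("w2.pkl","rb")));g=lambda q:((q-[184,101])*3).round(0)
p=[0.6144,0.0618,0.2506]
for al in(-20,0,20,40,50,60,70,80):
    A=np.radians(al);print(al,g(proj(c,W(p,(.03+.0285*np.sin(A),-.085,.0345+.0285*np.cos(A))))[0]))
for P in((-.085,-.125,.016),(.085,-.125,.016)):print(g(proj(c,W(p,P))[0]))
print(atz(c,184+366/3,101+290/3,.061),atz(c,184+388/3,101+290/3,.063),W(p,(.03,-.085,.063)))
E
```

```text
-20 [357. 300.]
0 [390. 302.]
20 [423. 301.]
40 [451. 297.]
50 [462. 294.]
60 [470. 290.]
70 [476. 287.]
80 [478. 283.]
[ 74. 371.]
[543. 377.]
[ 0.65693355 -0.01187432  0.061     ] [ 0.66300744 -0.00972437  0.063     ] [ 0.66454166 -0.01310537  0.063     ]
```

Emit:
inch_along(offsets="0.003 0.0105 0.05 0 0;0.003 0.0105 0.09 0 0;0.003 0.0105 0.095 0 0;0.003 0.0105 0.097 0 0;0.003 0.0105 0.098 0 0;0.003 0.0105 0.099 0 0;0.003 0.0105 0.099 0 0")

```text
time: 4.35
position: [0.6746, -0.009, 0.0635]
tool_rot: [1.918, 2.487, 0.002]
ft_force: [0.2, 0.2, 0.4]
grip_width: 0.004
grip_force: 0.0
```

Emit:
inch_along(offsets="0 0 0.001 0 0;0 0 0.001 0 0")

```text
time: 4.55
position: [0.6746, -0.0089, 0.0623]
tool_rot: [1.918, 2.487, 0.002]
ft_force: [-0.5, 0.2, 1.9]
grip_width: 0.009
grip_force: 1.0
```

Emit:
inch_along(offsets="0 0 0.001 0 0;0 0 0.001 0 0")

```text
time: 4.75
position: [0.6752, -0.0089, 0.062]
tool_rot: [1.917, 2.487, 0.003]
ft_force: [0.7, -0.4, 6.7]
grip_width: 0.004
grip_force: 2.5
```

Emit:
inch_along(offsets="0 0 0.0005 0 0;0 -0.004 0.0005 0 0;0 -0.008 0.0005 0 0;0 -0.012 0.0005 0 0;0 -0.016 0.0005 0 0;0 -0.019 0.0005 0 0;0 -0.021 0.0005 0 0;0 -0.021 0.0005 0 0")

```text
time: 5.55
position: [0.6549, -0.0141, 0.0619]
tool_rot: [1.917, 2.487, 0.004]
ft_force: [-1.5, 0.8, 7.6]
grip_width: 0.006
grip_force: 3.8
```

Emit:
inch_along(offsets="0 0 -0.02 0 0;0 0 -0.05 0 0;0 0.0 -0.098 0 0;0 0 -0.098 0 0;0 0 -0.098 0 0;0 0 -0.098 0 0")

```text
time: 6.15
position: [0.653, -0.014, 0.1568]
tool_rot: [-1.917, -2.487, 0.002]
ft_force: [-0.9, -0.1, -1.3]
grip_width: 0.008
grip_force: 0.0
```

```bash
python3 - <<'E'
from h import *
import pickle
s=ctrl.get_state();im=ctrl.get_image("wrist");cv2.imwrite("pics/w3.png",im[...,::-1]);pickle.dump(s,open("w3.pkl","wb"))
hs=cv2.cvtColor(im,cv2.COLOR_RGB2HSV);m=(hs[...,0]<15)&(hs[...,1]>180)&(hs[...,2]>120)
ys,xs=np.nonzero(m[170:220,260:360]);print(s["position"],xs.mean()+260,ys.mean()+170,len(xs),xs.min()+260,xs.max()+260)
c=cam("wrist",s)
from fit import W
p=[0.6144,0.0618,0.2506]
for n in range(2,9):
    A=np.radians(20*(n-4));print(n,proj(c,W(p,(.029+.0285*np.sin(A),-.082,.0345+.0285*np.cos(A))))[0].round(1))
E
```

```text
[ 0.6529748  -0.01402324  0.15682478] 337.04 207.52 25 336 340
2 [305.2 201.2]
3 [315.  202.8]
4 [326.4 203.4]
5 [337.5 203. ]
6 [346.8 201.5]
7 [352.9 199.4]
8 [355.2 196.8]
```

Emit:
inch_along(offsets="0 0.021 0.05 0 0;0 0.021 0.09 0 0;0 0.021 0.095 0 0;0 0.021 0.097 0 0;0 0.021 0.098 0 0;0 0.021 0.098 0 0;0 0.017 0.098 0 0;0 0.013 0.098 0 0;0 0.009 0.098 0 0;0 0.005 0.098 0 0;0 0.002 0.098 0 0;0 0 0.098 0 0;0 0 0.098 0 0")

```text
time: 7.5
position: [0.6546, -0.0133, 0.0619]
tool_rot: [1.918, 2.488, 0.004]
ft_force: [-2.7, 1.7, 12.5]
grip_width: 0.007
grip_force: 6.4
```

Emit:
inch_along(offsets="0 0 -0.02 0 0;0 0 -0.05 0 0;0 0.0 -0.098 0 0;0 0 -0.098 0 0;0 0 -0.098 0 0;0 0 -0.098 0 0;0 0 -0.098 0 0")

```text
time: 8.2
position: [0.6525, -0.014, 0.1559]
tool_rot: [-1.917, -2.486, 0.004]
ft_force: [0.4, 0.0, -0.2]
grip_width: 0.006
grip_force: 0.0
```

```bash
python3 - <<'E'
from h import *
import pickle
s=ctrl.get_state();im=ctrl.get_image("wrist");cv2.imwrite("pics/w4.png",im[...,::-1]);pickle.dump(s,open("w4.pkl","wb"))
hs=cv2.cvtColor(im,cv2.COLOR_RGB2HSV);m=(hs[...,0]<15)&(hs[...,1]>180)&(hs[...,2]>120)
ys,xs=np.nonzero(m[170:220,260:360]);print(s["position"],xs.mean()+260,ys.mean()+170,len(xs),xs.min()+260,xs.max()+260)
c=cam("wrist",s)
from fit import W
p=[0.6144,0.0618,0.2506]
for n in range(2,9):
    A=np.radians(20*(n-4));print(n,proj(c,W(p,(.029+.0285*np.sin(A),-.082,.0345+.0285*np.cos(A))))[0].round(1))
a=cv2.resize(cv2.imread("pics/w3.png")[150:250,250:400],None,fx=4,fy=3,interpolation=cv2.INTER_CUBIC)
b=cv2.resize(cv2.imread("pics/w4.png")[150:250,250:400],None,fx=4,fy=3,interpolation=cv2.INTER_CUBIC)
cv2.imwrite("pics/c4.png",np.vstack([a,b]))
E
```

```text
[ 0.65253826 -0.0140387   0.15586676] 316.5869565217391 207.7826086956522 46 315 318
2 [305.9 201.6]
3 [315.7 203.2]
4 [327.1 203.8]
5 [338.3 203.4]
6 [347.6 201.9]
7 [353.7 199.7]
8 [356.  197.2]
```

View pics/c4.png

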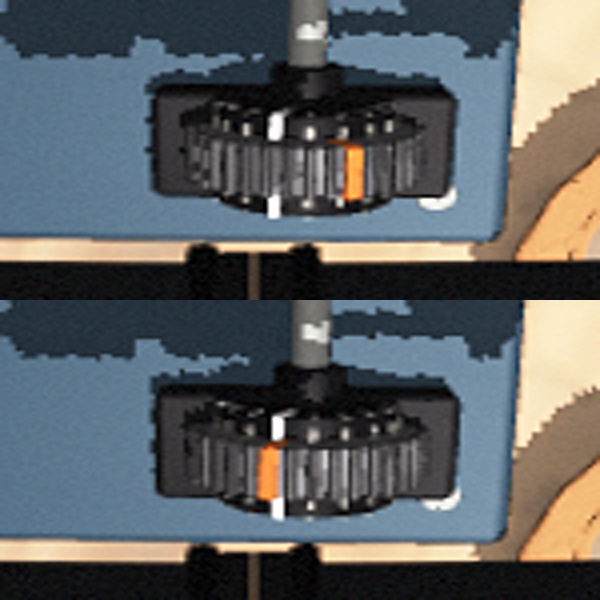

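Emit:
inch_along(offsets="-0.01 -0.01 -0.042 -1.57 0.46;-0.228 -0.219 -0.042 -1.57 0.46;-0.228 -0.219 -0.042 -1.57 0.46;-0.228 -0.219 -0.042 -1.57 0.46;-0.228 -0.219 -0.042 -1.57 0.46;-0.228 -0.219 -0.042 -1.57 0.46;-0.228 -0.219 -0.042 -1.57 0.46;-0.228 -0.219 -0.042 -1.57 0.46;-0.228 -0.219 -0.042 -1.57 0.46;-0.228 -0.219 -0.042 -1.57 0.46;-0.228 -0.219 -0.042 -1.57 0.46;-0.228 -0.219 -0.042 -1.57 0.46;-0.228 -0.219 -0.042 -1.57 0.46;-0.228 -0.219 -0.042 -1.57 0.46;-0.228 -0.219 -0.042 -1.57 0.46")

```text
time: 9.75
position: [0.5, -0.2903, 0.1999]
tool_rot: [0.4, -3.116, -0.0]
ft_force: [0.3, 0.2, 0.4]
grip_width: 0.456
grip_force: 0.0
```

```bash
python3 - <<'E'
from h import *
import pickle
s=ctrl.get_state();im=ctrl.get_image("wrist");cv2.imwrite("pics/w5.png",im[...,::-1]);pickle.dump(s,open("w5.pkl","wb"))
print(s["joint_positions"].round(3),s["position"],R.from_rotvec(s["tool_rot"]).as_matrix().round(4))
print(proj(cam("wrist",s),[(.477,-.311,.024)]))
E
```

```text
[-0.055  0.199  0.612  1.687 -0.118  1.293  2.407] [ 0.4999519  -0.29034511  0.19985842] [[-9.676e-01 -2.526e-01 -3.000e-04]
 [-2.526e-01  9.676e-01  1.000e-04]
 [ 2.000e-04  2.000e-04 -1.000e+00]]
[[300.00835682 160.82555296]]
```

View pics/w5.png

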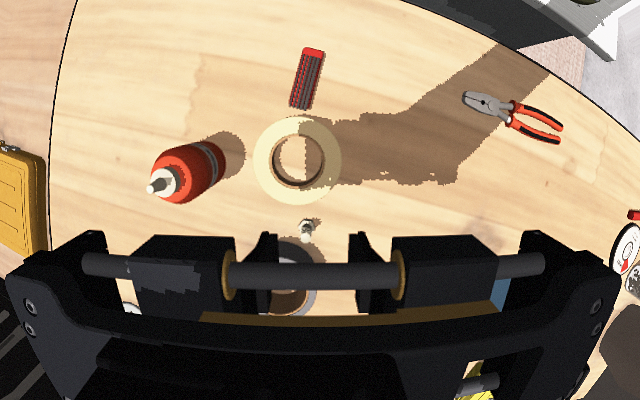

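```bash
python3 - <<'E'
from fit import *
s5=pickle.load(open("w5.pkl","rb"));c=cam("wrist",s5)
C=atz(c,297,160.3,.024);print(C,tri([(c,297,160.3),(T,*t(559,150)),(S,*s(610,451))]))
Rm=R.from_rotvec(s5["tool_rot"]).as_matrix()
print("bolt",atz(c,306,228,.03),"glue base",atz(c,222,155,.03))
G=C.copy();G[2]=0.013  # TCP z
G=G+.039*Rm[:,1];print("target",G,"delta tool",Rm.T@(G-s5["position"]))
E
```

```text
[ 0.47725743 -0.31434774  0.024     ] (array([ 0.47750219, -0.31405375,  0.02116062]), [np.float64(0.000376262513366019), np.float64(0.000562806025752802), np.float64(0.0003638190189798614)])
bolt [ 0.54896539 -0.28567657  0.03      ] glue base [ 0.49047926 -0.39672659  0.03      ]
target [ 0.4674057  -0.27661256  0.01300773] delta tool [0.02798154 0.02147157 0.18686097]
```

Emit:
inch_along(offsets="0.028 0.022 0.05 0 0.46;0.028 0.022 0.08 0 0.46;0.028 0.022 0.11 0 0.46;0.028 0.022 0.14 0 0.46;0.028 0.022 0.165 0 0.46;0.028 0.022 0.18 0 0.46;0.028 0.022 0.19 0 0.46;0.028 0.022 0.19 0 0.46;0.028 0.022 0.19 0 0.46")

```text
time: 10.7
position: [0.4681, -0.2767, 0.0109]
tool_rot: [-0.401, 3.115, -0.001]
ft_force: [0.3, 0.9, 0.3]
grip_width: 0.461
grip_force: 0.0
```

Emit:
inch_along(offsets="0 0 0 0 0.1;0 0 0 0 0.1;0 0 0 0 0.1;0 0 0 0 0.1;0 0 0 0 0.1", grip_force=20)

```text
time: 11.2
position: [0.468, -0.2765, 0.0107]
tool_rot: [-0.401, 3.114, -0.001]
ft_force: [0.3, 0.9, 3.6]
grip_width: 0.243
grip_force: 21.4
```

Emit:
inch_along(offsets="0 0 -0.05 0 0.1;0 0 -0.10 0 0.1;0 0 -0.15 0 0.1;-0.04 0.076 -0.19 0 0.1;-0.06 0.113 -0.21 0 0.1;-0.08 0.151 -0.22 0 0.1;-0.1 0.189 -0.23 0 0.1;-0.12 0.227 -0.23 0 0.1;-0.14 0.265 -0.23 0 0.1;-0.16 0.303 -0.23 0 0.1;-0.18 0.341 -0.23 0 0.1;-0.201 0.365 -0.23 0 0.1;-0.201 0.3785 -0.23 0 0.1;-0.201 0.3785 -0.23 0 0.1;-0.201 0.3785 -0.23 0 0.1")

```text
time: 12.7
position: [0.5655, 0.139, 0.2397]
tool_rot: [0.399, -3.115, 0.002]
ft_force: [1.0, -0.7, -0.6]
grip_width: 0.243
grip_force: 21.4
```

```bash
python3 - <<'E'
from h import *
import pickle
s=ctrl.get_state();im=ctrl.get_image("wrist");cv2.imwrite("pics/w6.png",im[...,::-1]);pickle.dump(s,open("w6.pkl","wb"))
print(s["joint_positions"].round(3),s["position"],R.from_rotvec(s["tool_rot"]).as_matrix().round(4))
cv2.imwrite("pics/t6.png",ctrl.get_image("top")[...,::-1]);cv2.imwrite("pics/s6.png",ctrl.get_image("scene")[...,::-1])
E
```

```text
[-0.533  0.169  0.279  1.61  -0.046  1.37   1.577] [0.56547114 0.13900619 0.23974885] [[-9.677e-01 -2.521e-01 -8.000e-04]
 [-2.521e-01  9.677e-01 -1.300e-03]
 [ 1.100e-03 -1.100e-03 -1.000e+00]]
```

View pics/w6.png

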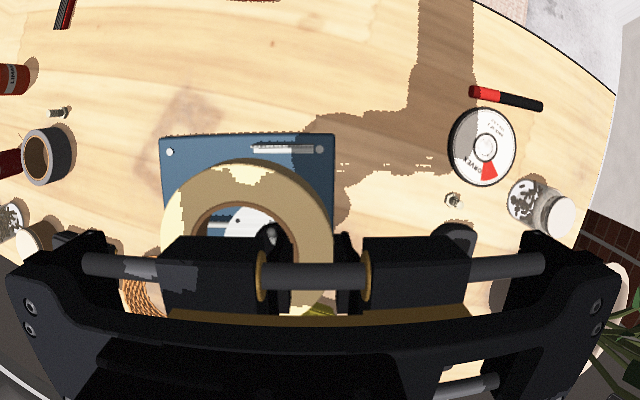

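```bash
python3 - <<'E'
from fit import *
s6=pickle.load(open("w6.pkl","rb"));c=cam("wrist",s6);Rm=R.from_rotvec(s6["tool_rot"]).as_matrix();P=s6["position"]
a=np.linspace(0,2*np.pi,400)
for z in(-.0133,):
    q=proj(c,np.c_[.05*np.cos(a),-.039+.05*np.sin(a),np.full(400,z)]@Rm.T+P);print("outer pred",q[:,0].min(),q[:,0].max(),q[:,1].min())
    q=proj(c,np.c_[.0285*np.cos(a),-.039+.0285*np.sin(a),np.full(400,z)]@Rm.T+P);print("inner pred",q[:,0].min(),q[:,0].max(),q[:,1].min())
p=[0.6144,0.0618,0.2506];d=np.radians(40)
tip=np.array([.0219,.0491,.115])+.038*np.array([-np.sin(d),0,np.cos(d)])
print("tip",W(p,tip),proj(c,W(p,tip)))
for z in(.142,.147):print(atz(c,272,232,z))
im=cv2.imread("pics/w6.png")[190:250,160:340];print(im.shape)
g=im[...,:].mean(2)
for v in range(220,240,3):print(v,g[v-190,90:130].astype(int))
# cream extents
i=cv2.imread("pics/w6.png").astype(int)
for v in(200,210,215):
    row=i[v];print(v,[(u,tuple(row[u])) for u in(158,161,164,190,194,198,202,306,310,314,328,331,334,337)])
E
```

```text
outer pred 158.13523024663218 333.48570568182885 168.47037079324994
inner pred 191.98042366864252 293.16005688629593 210.01951652969714
tip [0.59977689 0.10873991 0.14410969] [[270.66897116 232.45614281]]
[0.59989106 0.10972388 0.142     ]
[0.59785431 0.10993457 0.147     ]
(60, 180, 3)
220 [238 237 238 238 238 238 239 237 238 238 236 238 238 239 238 239 240 238
 243 169 146 211 248 248 135 104  99  99  99  97  96  84  96 127 150 146
 144 142 141 144]
223 [235 235 236 236 237 236 236 237 236 236 236 238 239 241 224 236 240 200
 137  65  49  50  42  15   0   5   0  26  67 107  98  98  96  92  87  98
 129 145 143 142]
226 [236 236 237 236 236 234 235 237 235 237 241 239 117  34   9   3   7  18
   1  14  13  11  18  17  23  20  24  15   8  12  32  82 103  97  98  98
  86 102 129 145]
229 [239 239 240 240 240 240 240 245 236 164  35   4  16   3  17  21  22  40
  77  82  92  98  89  81  56  28  12  17  10  18  15  19  25  54  97 102
  99  98  83  91]
232 [234 235 235 234 236 237 193  79  15   0  13  15  22  21  20  16  49  93
 107 113 126 123 118 111  94  57  30  15   7  12   2   8   6   
[... 1916 characters left out ...]
64(245))), (161, (np.int64(173), np.int64(216), np.int64(246))), (164, (np.int64(212), np.int64(248), np.int64(252))), (190, (np.int64(111), np.int64(149), np.int64(174))), (194, (np.int64(110), np.int64(150), np.int64(174))), (198, (np.int64(110), np.int64(150), np.int64(173))), (202, (np.int64(53), np.int64(73), np.int64(99))), (306, (np.int64(111), np.int64(151), np.int64(175))), (310, (np.int64(112), np.int64(151), np.int64(175))), (314, (np.int64(112), np.int64(149), np.int64(173))), (328, (np.int64(59), np.int64(59), np.int64(62))), (331, (np.int64(62), np.int64(50), np.int64(35))), (334, (np.int64(73), np.int64(91), np.int64(116))), (337, (np.int64(82), np.int64(108), np.int64(140)))]
```

```bash
python3 - <<'E'
from fit import *
s6=pickle.load(open("w6.pkl","rb"));c=cam("wrist",s6);Rm=R.from_rotvec(s6["tool_rot"]).as_matrix();P=s6["position"]
i=cv2.imread("pics/w6.png").astype(float);cr=(i[...,2]-i[...,0]>25)
O=[];I=[]
for u in range(180,331,10):
    col=cr[140:262,u];v=np.nonzero(col)[0]
    if not len(v):continue
    runs=np.split(v,np.where(np.diff(v)>2)[0]+1);runs=[(r[0]+140,r[-1]+140) for r in runs if len(r)>4];print(u,runs)
E
```

```text
180 [(np.int64(187), np.int64(235))]
190 [(np.int64(178), np.int64(235))]
200 [(np.int64(172), np.int64(234))]
210 [(np.int64(167), np.int64(215))]
220 [(np.int64(163), np.int64(208))]
230 [(np.int64(160), np.int64(206))]
240 [(np.int64(159), np.int64(205))]
250 [(np.int64(159), np.int64(207))]
260 [(np.int64(160), np.int64(210)), (np.int64(251), np.int64(261))]
270 [(np.int64(161), np.int64(216))]
280 [(np.int64(165), np.int64(225))]
290 [(np.int64(170), np.int64(242))]
300 [(np.int64(177), np.int64(261))]
310 [(np.int64(187), np.int64(261))]
320 [(np.int64(200), np.int64(261))]
330 [(np.int64(227), np.int64(261))]
```

```bash
python3 - <<'E'
from fit import *
s6=pickle.load(open("w6.pkl","rb"));c=cam("wrist",s6);Rm=R.from_rotvec(s6["tool_rot"]).as_matrix();P=s6["position"]
O=[(190,178),(200,172),(210,167),(220,163),(230,160),(240,159),(250,159),(260,160),(270,161),(280,165),(290,170),(300,177),(310,187)]
I=[(220,208),(230,206),(240,205),(250,207),(260,210)]
a=np.linspace(0,2*np.pi,240,endpoint=False)
def ring(p,r,z):
    L=np.c_[r*np.cos(a),r*np.sin(a),np.full(240,z)]@R.from_rotvec([p[2],p[3],0]).as_matrix().T+[p[0],-.039+p[1],-.0013]
    return proj(c,L@Rm.T+P)
def res(p):
    o=np.vstack([ring(p,.05,.012),ring(p,.05,-.012)]);n=ring(p,.0285,-.012);e=[]
    for u,v in O: k=np.abs(o[:,0]-u)<3;e.append(o[k,1].min()-v)
    for u,v in I: k=np.abs(n[:,0]-u)<4;e.append(n[k,1].min()-v)
    return np.array(e)
print(res(np.zeros(4)).round(1))
r=least_squares(res,[0,0,0,0],diff_step=1e-2,x_scale=[.01,.01,.1,.1]);
from scipy.optimize import minimize
m=minimize(lambda p:(res(p)**2).sum()+(p[2]/.05)**2+(p[3]/.1)**2,[0,0,0,0],method="Nelder-Mead",options=dict(initial_simplex=np.vstack([np.zeros(4),np.diag([.005,.005,.1,.1])]),maxiter=800));print(m.x.round(4),res(m.x).round(1))
E
```

```text
[1.9 3.  2.8 2.7 3.  2.7 2.7 2.5 3.9 2.8 2.8 2.1 1.  3.7 4.1 5.  4.  3.7]
[ 0.0017 -0.0003  0.0368 -0.019 ] [-0.6 -0.2 -0.7 -0.6 -0.1 -0.  -0.1  0.   1.   0.7 -0.2  0.3 -0.6  0.
  0.3  1.1 -0.1 -0.5]
```

Emit:
inch_along(offsets="-0.009 0.001 0.03 0 0.1;-0.009 0.001 0.055 0 0.1;-0.009 0.001 0.07 0 0.1;-0.013 0.001 0.075 0 0.1;-0.017 0.001 0.08 0 0.1;-0.021 0.001 0.085 0 0.1;-0.025 0.001 0.089 0 0.1;-0.025 0.001 0.089 0 0.1;-0.025 0.001 0.089 0 0.1;-0.025 0.001 0.089 0 0.1", grip_force=8)

```text
time: 13.85
position: [0.5899, 0.1482, 0.1515]
tool_rot: [-0.401, 3.115, 0.0]
ft_force: [-0.2, -0.5, -1.0]
grip_width: 0.245
grip_force: 8.6
```

Emit:
inch_along(offsets="-0.001 -0.001 0.0025 0 0.1;-0.0025 -0.0015 0.005 0 0.1;-0.0045 -0.0015 0.0075 0 0.1;-0.0065 -0.0015 0.01 0 0.1;-0.009 -0.0015 0.013 0 0.1;-0.009 -0.0015 0.013 0 0.1")

```text
time: 14.45
position: [0.5955, 0.1478, 0.1369]
tool_rot: [0.399, -3.108, 0.002]
ft_force: [-8.9, -2.1, 3.8]
grip_width: 0.276
grip_force: 10.9
```

```bash
python3 - <<'E'
from h import *
import pickle
s=ctrl.get_state();im=ctrl.get_image("wrist");cv2.imwrite("pics/w7.png",im[...,::-1]);pickle.dump(s,open("w7.pkl","wb"))
i=im[...,::-1].astype(float);cr=(i[...,2]-i[...,0]>25)
for u in range(200,311,20):
    v=np.nonzero(cr[130:262,u])[0];runs=np.split(v,np.where(np.diff(v)>2)[0]+1);print(u,[(int(r[0]+130),int(r[-1]+130)) for r in runs if len(r)>4])
E
```

```text
200 [(163, 234)]
220 [(155, 202)]
240 [(152, 192)]
260 [(153, 195), (253, 261)]
280 [(158, 208)]
300 [(170, 261)]
```

```bash
cat > ringfit.py <<'E'
from fit import *
from scipy.optimize import minimize
def ringfit(name):
    st=pickle.load(open(name+".pkl","rb"));c=cam("wrist",st);Rm=R.from_rotvec(st["tool_rot"]).as_matrix();P=st["position"]
    i=cv2.imread(f"pics/{name}.png").astype(float);cr=(i[...,2]-i[...,0]>25);O=[];I=[]
    for u in range(200,306,8):
        v=np.nonzero(cr[125:262,u])[0];r=np.split(v,np.where(np.diff(v)>2)[0]+1);r=[k for k in r if len(k)>4][0]+125
        O.append((u,r[0]))
        if 215<u<285:I.append((u,r[-1]+1))
    a=np.linspace(0,2*np.pi,300,endpoint=False)
    def pts(p,r,z):
        return (np.c_[r*np.cos(a),r*np.sin(a),np.full(300,z)]@R.from_rotvec([0,p[2],0]).as_matrix().T+[p[0],-.0393,-.0013+p[1]])@Rm.T+P
    def res(p):
        o=np.vstack([proj(c,pts(p,.05,.012)),proj(c,pts(p,.05,-.012))]);n=[proj(c,pts(p,.0285,z)) for z in(-.012,.012)];e=[]
        for u,v in O:e.append(o[np.abs(o[:,0]-u)<3,1].min()-v)
        for u,v in I:e.append(max(q[np.abs(q[:,0]-u)<4,1].min() for q in n)-v)
        return np.array(e)
    m=min((minimize(lambda p:(np.abs(res(p))**1.3).sum()+(p[1]/.004)**2,[0,0,t0],method="Nelder-Mead",options=dict(initial_simplex=np.array([[0,0,t0],[.006,0,t0],[0,.006,t0],[0,0,t0-.3]]),maxiter=900)) for t0 in(0,-.3,.3)),key=lambda m:m.fun)
    C=np.array([m.x[0],-.0393,-.0013+m.x[1]])@Rm.T+P
    axis=Rm@R.from_rotvec([0,m.x[2],0]).apply([0,0,-1.])
    q=.2506;ex=np.array([np.cos(q),np.sin(q),0]);ey=np.array([-np.sin(q),np.cos(q),0]);d=np.radians(40)
    D=C-[.6235,.1148,.115];X,Y,Z=D@ex,D@ey,D[2]
    print("fit",m.x.round(4),m.fun.round(1),res(m.x).round(1));print("s,y,h mm",((X*np.cos(d)+Z*np.sin(d))*1e3).round(1),(Y*1e3).round(1),((-X*np.sin(d)+Z*np.cos(d))*1e3).round(1),"lean to front deg",np.degrees(np.arctan2(-axis@ex,axis[2])).round(1))
E
python3 -c "
from ringfit import *
ringfit('w6');ringfit('w7')"
```

```text
Traceback (most recent call last):
  File "ringfit.py", line 18, in ringfit
    m=min((minimize(lambda p:(np.abs(res(p))**1.3).sum()+(p[1]/.004)**2,[0,0,t0],method="Nelder-Mead",options=dict(initial_simplex=np.array([[0,0,t0],[.006,0,t0],[0,.006,t0],[0,0,t0-.3]]),maxiter=900)) for t0 in(0,-.3,.3)),key=lambda m:m.fun)
  File "ringfit.py", line 18, in <genexpr>
    m=min((minimize(lambda p:(np.abs(res(p))**1.3).sum()+(p[1]/.004)**2,[0,0,t0],method="Nelder-Mead",options=dict(initial_simplex=np.array([[0,0,t0],[.006,0,t0],[0,.006,t0],[0,0,t0-.3]]),maxiter=900)) for t0 in(0,-.3,.3)),key=lambda m:m.fun)
           ~~~~~~~~^^^^^^^^^^^^^^^^^^^^^^^^^^^^^^^^^^^^^^^^^^^^^^^^^^^^^^^^^^^^^^^^^^^^^^^^^^^^^^^^^^^^^^^^^^^^^^^^^^^^^^^^^^^^^^^^^^^^^^^^^^^^^^^^^^^^^^^^^^^^^^^^^^^^^^^^^^^^^^^^^^^^^^^^^^^^^^^^^^^^^^
  File "ringfit.py", line 18, in <lambda>
    m=min((minimize(lambda p:(np.abs(res(p))**1.3).sum()+(p[1]/.004)**2,[0,0,t0],method="Nelder-Mead",options=dict(initial_simplex=np.array([[0,0,t0],[.006,0,t0],[0,.006,t0],[0,0,t0-.3]]),maxiter=900)) for t0 in(0,-.3,.3)),key=lambda m:m.fun)
                                     ~~~^^^
  File "ringfit.py", line 16, in res
    for u,v in I:e.append(max(q[np.abs(q[:,0]-u)<4,1].min() for q in n)-v)
                          ~~~^^^^^^^^^^^^^^^^^^^^^^^^^^^^^^^^^^^^^^^^^^
  File "ringfit.py", line 16, in <genexpr>
    for u,v in I:e.append(max(q[np.abs(q[:,0]-u)<4,1].min() for q in n)-v)
                              ~~~~~~~~~~~~~~~~~~~~~~~~~~~^^
ValueError: zero-size array to reduction operation minimum which has no identity
```

```bash
sed -i 's/1\].min() for q/1].min(initial=300) for q/; s/<3,1\].min()-v/<3,1].min(initial=300)-v/' ringfit.py
python3 -c "
from ringfit import *
ringfit('w6');ringfit('w7')"
```

```text
fit [ 0.0289  0.0283 -0.0157] 720.6 [  0.2  -4.3  -8.1 -11.1 -13.1 -14.1 -14.3 -14.1 -13.  -11.4  -9.4  -5.8
  -2.    3.6  28.7  20.6  15.2  13.7  14.6  15.   16.7  20.2  25.2]
s,y,h mm 2.4 -1.6 125.7 lean to front deg 0.8
fit [ 5.300e-03 -3.000e-04 -3.154e-01] 20.5 [-0.7 -0.6 -0.7 -0.5  0.2 -0.2 -0.1  0.5  0.2  0.4  1.1  1.4  1.7  0.8
 -1.2 -0.2  1.5  1.8  0.5 -0.3 -1.8 -1.7 -1.5]
s,y,h mm -3.3 -0.4 33.5 lean to front deg 17.6
```

Emit:
inch_along(offsets="0.002 0 -0.004 0 0.1;-0.002 0 -0.008 0 0.1;-0.003 0 -0.008 0 0.1;-0.005 0 -0.005 0 0.1;-0.0065 0 -0.003 0 0.1;-0.008 0 -0.001 0 0.1;-0.0095 0 0.0015 0 0.1;-0.011 0 0.0035 0 0.1;-0.0125 0 0.0055 0 0.1;-0.0125 0 0.0055 0 0.1")

```text
time: 15.5
position: [0.607, 0.1501, 0.1313]
tool_rot: [0.398, -3.106, 0.003]
ft_force: [-11.8, -5.3, 5.0]
grip_width: 0.251
grip_force: 11.7
```

```bash
python3 - <<'E'
from ringfit import *
s=ctrl.get_state();im=ctrl.get_image("wrist");cv2.imwrite("pics/w8.png",im[...,::-1]);pickle.dump(s,open("w8.pkl","wb"))
ringfit("w8")
E
```

```text
fit [-0.0055  0.0076 -0.6737] 27.3 [-0.3 -0.5 -0.1 -0.4 -0.4  0.3  0.8  0.8  0.4  0.8 -0.  -0.1  0.5  0.1
 -2.1 -3.  -0.9  1.5  2.2  2.1  0.6 -0.5 -2.5]
s,y,h mm 5.1 -1.0 8.6 lean to front deg 38.0
```

Emit:
inch_along(offsets="0.001 0 -0.001 0 0.3;0.0015 0 -0.002 0 0.35;0.0015 0 -0.002 0 0.45;0.0015 0 -0.002 0 0.45;0.0015 0 -0.002 0 0.45")

```text
time: 16.05
position: [0.6097, 0.1523, 0.1346]
tool_rot: [-0.402, 3.115, 0.001]
ft_force: [-2.6, 0.2, 1.5]
grip_width: 0.44
grip_force: 1.0
```

```bash
python3 - <<'E'
from ringfit import *
s=ctrl.get_state();im=ctrl.get_image("wrist");cv2.imwrite("pics/w9.png",im[...,::-1]);pickle.dump(s,open("w9.pkl","wb"))
print(s["ft_force"],s["position"])
ringfit("w9")
E
```

```text
[-2.60879786  0.16213278  1.54204934] [0.60968095 0.15229936 0.13463528]
fit [-0.0015  0.0008 -0.5564] 20.7 [-1.  -0.1 -0.1 -0.1  0.1  0.2  0.   0.3  0.2  0.1  0.8  0.5 -0.1 -1.8
 -1.8 -1.1 -0.2  1.6  1.9  1.9  0.9 -0.6 -3.2]
s,y,h mm 11.2 0.5 16.9 lean to front deg 31.9
```

Emit:
inch_along(offsets="0.006 0 -0.007 0 0.45;0.013 0 -0.015 0 0.45;0.02 0 -0.023 0 0.45;0.026 0 -0.031 0 0.45;0.032 0 -0.05 0 0.45;0.032 0 -0.09 0 0.45;0.032 0 -0.12 0 0.45;0.032 0 -0.12 0 0.45;0.032 0 -0.12 0 0.45")

```text
time: 17.0
position: [0.5788, 0.1437, 0.256]
tool_rot: [-0.401, 3.113, 0.001]
ft_force: [-0.0, 1.3, -0.7]
grip_width: 0.453
grip_force: 0.0
```

```bash
python3 - <<'E'
from h import *
import pickle
s=ctrl.get_state();im=ctrl.get_image("wrist");cv2.imwrite("pics/w10.png",im[...,::-1]);pickle.dump(s,open("w10.pkl","wb"))
print(s["ft_force"],s["position"])
c=cam("wrist",s);print(proj(c,(.6235,.1148,.115)))
a=cv2.resize(im[130:290,170:400,::-1],None,fx=2.6,fy=2.6,interpolation=cv2.INTER_CUBIC)
t=ctrl.get_image("scene")[160:210,225:325,::-1];t=cv2.resize(t,(a.shape[1],180),interpolation=cv2.INTER_CUBIC)
cv2.imwrite("pics/c10.png",np.vstack([a,t]));print(a.shape)
E
```

```text
[-0.02890361  1.25842852 -0.68849115] [0.57878703 0.14366834 0.25600699]
[[275.26345776 225.63917051]]
(416, 598, 3)
```

View pics/c10.png

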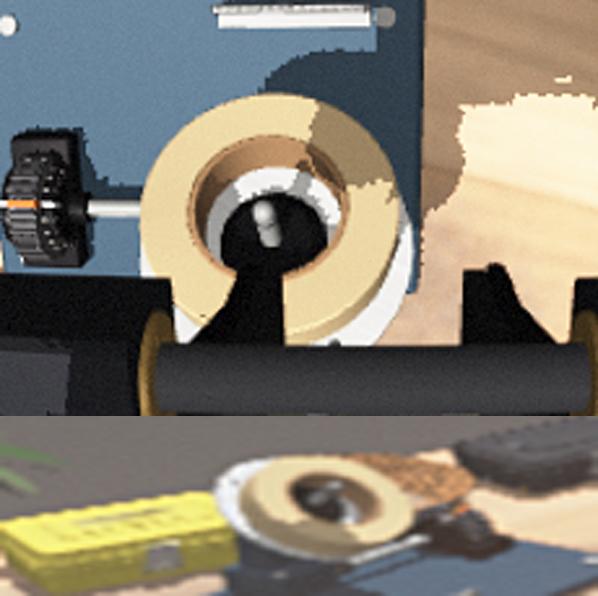

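```bash
cat > pred.py <<'E'
from fit import *
st=pickle.load(open("w10.pkl","rb"));c=cam("wrist",st)
a=np.linspace(0,2*np.pi,360,endpoint=False);d=np.radians(40);q=.2506
ex=np.array([np.cos(q),np.sin(q),0]);ey=np.array([-np.sin(q),np.cos(q),0]);ez=np.array([0,0,1.])
S0=np.array([.6235,.1148,.115]);A=-np.sin(d)*ex+np.cos(d)*ez;U=np.cos(d)*ex+np.sin(d)*ez
# p: s,y,h(centre),tilt about ey, tilt about U
def circ(p,r,z):
    L=R.from_rotvec(p[3]*ey+p[4]*U);P=np.outer(np.cos(a),U)*r+np.outer(np.sin(a),ey)*r+z*A
    return (proj(c,S0+p[0]*U+p[1]*ey+p[2]*A+L.apply(P))-[170,130])*2.6
E
python3 - <<'E'
from pred import *
for n,r,z in(("outer top",.05,.012),("outer bot",.05,-.012),("inner top",.0285,.012),("inner bot",.0285,-.012)):
    k=circ([0,0,.012,0,0],r,z);print(n,k.min(0).round(),k.max(0).round())
k=circ([0,0,0,0,0],.056,0);print("disc",k.min(0).round(),k.max(0).round())
k=circ([0,0,.009,0,0],.016,0);print("hubtop",k.min(0).round(),k.max(0).round())
# edge measure on top-face inner/outer along the picture
i=cv2.imread("pics/w10.png");i=cv2.resize(i[130:290,170:400],None,fx=2.6,fy=2.6,interpolation=cv2.INTER_CUBIC).astype(float)
cr=i[...,2]-i[...,0]
for v in(120,150,180,210,240,260):
    x=np.nonzero(cr[v,:410]>25)[0];r=np.split(x,np.where(np.diff(x)>2)[0]+1);print(v,[(int(k[0]),int(k[-1])) for k in r if len(k)>6])
for u in(180,220,260,300,340):
    x=np.nonzero(cr[60:300,u]>25)[0]+60;r=np.split(x,np.where(np.diff(x)>2)[0]+1);print("u",u,[(int(k[0]),int(k[-1])) for k in r if len(k)>6])
E
```

```text
outer top [138. 110.] [401. 358.]
outer bot [153. 138.] [398. 371.]
inner top [192. 158.] [343. 300.]
inner bot [204. 184.] [345. 317.]
disc [139. 126.] [413. 386.]
hubtop [231. 203.] [312. 280.]
120 [(193, 354)]
150 [(162, 381)]
180 [(147, 233), (317, 394)]
210 [(140, 209), (340, 399)]
240 [(141, 203), (330, 396)]
260 [(147, 219), (313, 390)]
u 180 [(131, 299)]
u 220 [(105, 193), (261, 299)]
u 260 [(94, 169)]
u 300 [(95, 171), (266, 299)]
u 340 [(111, 299)]
```

```bash
python3 - <<'E'
from pred import *
i=cv2.imread("pics/w10.png");i=cv2.resize(i[130:290,170:400],None,fx=2.6,fy=2.6,interpolation=cv2.INTER_CUBIC).astype(float)
cr=i[...,2]-i[...,0]
O=[(193,120),(354,120),(162,150),(381,150),(147,180),(394,180),(140,210),(399,210),(141,240),(147,260),(180,131),(220,105),(260,94),(300,95),(340,111)]
for v in(270,285,300,315,330):
    x=np.nonzero(cr[v,290:430]>25)[0]+290
    x2=np.nonzero(cr[v,150:230]>25)[0]+150
    r=x[:np.where(np.diff(x)>2)[0][0]+1] if (np.diff(x)>2).any() else x
    print(v,r[0],r[-1],x2[:1]);O.append((r[-1],v));
    if len(x2) and x2[0]>152:O.append((x2[0],v))
I=[(188,210),(200,170),(225,146),(265,135),(345,190),(348,215)]
O=np.array(O,float);I=np.array(I,float);cen=np.array([268,215.])
def res(p):
    o=np.vstack([circ(p,.05,.012),circ(p,.05,-.012)]).astype(np.float32);h=cv2.convexHull(o)
    e=[cv2.pointPolygonTest(h,(float(u),float(v)),True) for u,v in O]
    n=circ(p,.0285,.012).astype(np.float32).reshape(-1,1,2)
    e+=[.7*cv2.pointPolygonTest(n,(float(u),float(v)),True) for u,v in I];return np.array(e)
for name,x0 in(("free",[0,0,.012,0,0]),):
    r=least_squares(res,x0,x_scale=[.005,.005,.005,.1,.1],diff_step=1e-3,loss="soft_l1",f_scale=2);print(r.x.round(4),r.cost.round(1),r.fun.round(1))
for h in(.012,.016,.02):
    r=least_squares(lambda p:res([p[0],p[1],h,p[2],p[3]]),[-.005,0,0,0],x_scale=[.005,.005,.1,.1],diff_step=1e-3,loss="soft_l1",f_scale=2);print(h,r.x.round(4),r.cost.round(1))
r=least_squares(lambda p:res([p[0],p[1],.012,0,0]),[-.005,0],x_scale=.005,diff_step=1e-3,loss="soft_l1",f_scale=2);print("flat",r.x.round(4),r.cost.round(1),r.fun.round(1))
E
```

```text
270 291 387 [151]
285 290 381 [171]
300 290 372 [172]
315 290 358 [151]
330 290 339 [150]
[-0.0093 -0.0007  0.0107 -0.033  -0.014 ] 45.6 [ 0.7  0.4  0.3  1.   1.1  1.1  0.4 -0.4 -0.7 -1.   1.1  0.5 -0.4 -1.
  0.6  1.4  0.4  7.1 -0.5 -0.4 -0.4 -1.1 -3.9 -4.2 -4.3 -3.1 -3.2 -4.9]
0.012 [-0.009  -0.0006 -0.0564 -0.0037] 47.1
0.016 [-8.100e-03 -1.000e-04 -1.232e-01  2.600e-02] 65.3
0.02 [-0.005   0.0002  0.     -0.0002] 158.7
flat [-0.0085 -0.0006] 53.4 [ 1.4  1.2  0.7  1.3  1.4  1.2  1.  -0.2  0.4  0.5  1.7  1.5  0.9  0.3
  1.5  2.3  1.3  8.5  0.5 -0.1  0.6  0.1 -3.4 -4.1 -4.3 -3.1 -3.5 -4.9]
```

```bash
python3 - <<'E'
from pred import *
for l in(0,.009,.03,.038):print(l,((proj(c,S0+l*A)[0]-[170,130])*2.6).round(1))
i=cv2.imread("pics/w10.png");g=cv2.resize(i[130:290,170:400],None,fx=2.6,fy=2.6,interpolation=cv2.INTER_CUBIC).mean(2)
# rod blob: bright inside hub
m=(g[195:255,235:300]>60).astype(np.uint8);n,l,st_,ce=cv2.connectedComponentsWithStats(m);print([(st_[k][:5],ce[k].round(1)+[235,195]) for k in range(1,n) if st_[k][4]>80])
# disc right edge rows
for v in(225,240,260,280,300):print(v,[int(u) for u in range(395,430) if abs(g[v,u+1]-g[v,u-1])>25])
k=circ([0,0,0,0,0],.056,0)
for v in(225,240,260,280,300):
    j=k[(abs(k[:,1]-v)<3)];print(v,j[:,0].max().round(1),j[:,0].min().round(1))
E
```

```text
0 [273.7 248.7]
0.009 [271.2 240.8]
0.03 [264.9 220.7]
0.038 [262.2 212.3]
[(array([  0,   0,  29,  15, 178], dtype=int32), array([243.5, 198.9])), (array([ 16,   6,  30,  46, 924], dtype=int32), array([266.1, 223.4]))]
225 [406, 407, 409, 410, 411, 412, 413, 414, 421, 422, 423, 424, 425]
240 [395, 396, 398, 399, 400, 401, 402, 409, 410, 411, 412, 413, 414, 422, 423, 424, 425]
260 [409, 410, 411, 412, 413, 414, 419, 420, 421, 422]
280 [407, 408, 409, 410, 411, 412, 416, 417, 418, 419, 420]
300 [401, 402]
225 410.8 143.5
240 413.0 140.2
260 413.0 138.8
280 410.6 140.1
300 404.4 144.6
```

Emit:
inch_along(offsets="0.025 -0.02 0 0 0;0.049 -0.039 0.03 0 0;0.049 -0.039 0.07 0 0;0.049 -0.039 0.11 0 0;0.049 -0.039 0.14 0 0;0.049 -0.039 0.16 0 0;0.049 -0.039 0.166 0 0;0.049 -0.039 0.166 0 0;0.049 -0.039 0.166 0 0;0.049 -0.039 0.166 0 0")

```text
time: 18.1
position: [0.542, 0.0937, 0.0899]
tool_rot: [-0.401, 3.113, 0.001]
ft_force: [-0.3, -0.6, 0.7]
grip_width: 0.006
grip_force: 0.0
```

```bash
python3 - <<'E'
from pred import *
s=ctrl.get_state();D=s["position"]-S0;print("XYZ",D@ex,D@ey,s["position"][2],s["ft_force"])
E
```

```text
XYZ -0.08416590160036842 -0.0002602789906437254 0.08991117631875375 [-0.26813593 -0.55376632  0.6728025 ]
```

Emit:
inch_along(offsets="-0.005 0 0 0 0;-0.01 0 0 0 0;-0.014 0 0 0 0;-0.016 0 0 0 0;-0.016 0 0 0 0")

```text
time: 18.6
position: [0.5561, 0.0975, 0.0883]
tool_rot: [0.401, -3.114, 0.0]
ft_force: [-1.0, -0.4, 1.2]
grip_width: 0.004
grip_force: 0.9
```

Emit:
inch_along(offsets="-0.0015 0 0 0 0;-0.003 0 0 0 0;-0.004 0 0 0 0;-0.004 0 0 0 0")

```text
time: 19.0
position: [0.5567, 0.0976, 0.088]
tool_rot: [0.4, -3.108, 0.001]
ft_force: [-10.6, -2.4, 7.7]
grip_width: 0.007
grip_force: 5.5
```

```bash
python3 - <<'E'
from pred import *
s=ctrl.get_state();D=s["position"]-S0;print("XYZ",D@ex,D@ey,s["position"][2],s["ft_force"])
E
```

```text
XYZ -0.06897730100928057 -9.327989976996319e-05 0.08799817893254516 [-10.63468301  -2.36577631   7.69881008]
```

Emit:
inch_along(offsets="0.0055 0 0 0 0;0.0055 0 0 0 0;0.004 0 -0.001 0 0;0.0025 0 -0.0025 0 0;0.001 0 -0.004 0 0;-0.0005 0 -0.0055 0 0;-0.002 0 -0.007 0 0;-0.0035 0 -0.008 0 0;-0.0035 0 -0.008 0 0")

```text
time: 19.9
position: [0.564, 0.0995, 0.0967]
tool_rot: [-0.401, 3.116, 0.0]
ft_force: [-1.8, -0.2, 0.5]
grip_width: 0.009
grip_force: 0.5
```

```bash
python3 - <<'E'
from pred import *
s=ctrl.get_state();D=s["position"]-S0;print("XYZ",D@ex,D@ey,s["position"][2],s["ft_force"])
E
```

```text
XYZ -0.06147126464279336 -8.959336089100929e-05 0.09672537326206002 [-1.79801366 -0.16219536  0.48769006]
```

Emit:
inch_along(offsets="0.006 0 0.001 0 0;0.015 0 0 0 0;0.025 0 0 0 0;0.025 0 -0.05 0 0;0.025 0 -0.1 0 0;0.025 0 -0.15 0 0;-0.02 0 -0.16 0 0;-0.06 0 -0.16 0 0;-0.0915 0 -0.16 0 0;-0.0915 0 -0.16 0 0;-0.0915 0 -0.16 0 0;-0.0915 0 -0.16 0 0;-0.0915 0 -0.16 0 0")

```text
time: 21.2
position: [0.6514, 0.1221, 0.2573]
tool_rot: [-0.401, 3.115, 0.001]
ft_force: [0.8, -0.2, -0.8]
grip_width: 0.003
grip_force: 0.0Traceback (most recent call last):
```

```bash
python3 - <<'E'
from h import *
import pickle
s=ctrl.get_state();im=ctrl.get_image("wrist");cv2.imwrite("pics/w11.png",im[...,::-1]);pickle.dump(s,open("w11.pkl","wb"))
import pred;from pred import *
pred.c=cam("wrist",s)
px=lambda k:k/2.6+[170,130]
for n,p,r,z in(("disc",[0]*5,.056,0),("outer top",[-.006,0,.012,0,0],.05,.012),("inner top",[-.006,0,.012,0,0],.0285,.012)):
    k=px(circ(p,r,z));print(n,k.min(0).round(1),k.max(0).round(1))
i=im[...,::-1].astype(float);cr=i[...,2]-i[...,0]
for v in range(100,232,10):
    x=np.nonzero(cr[v,200:420]>25)[0]+200;r=np.split(x,np.where(np.diff(x)>2)[0]+1);print(v,[(int(k[0]),int(k[-1])) for k in r if len(k)>4])
for u in range(265,350,10):
    x=np.nonzero(cr[90:240,u]>25)[0]+90;r=np.split(x,np.where(np.diff(x)>2)[0]+1);print("u",u,[(int(k[0]),int(k[-1])) for k in r if len(k)>4])
E
```

```text
  File "<stdin>", line 5, in <module>
  File "h.py", line 9, in cam
    T=np.eye(4);T[:3,:3]=R.from_rotvec(s["tool_rot"]).as_matrix();T[:3,3]=s["position"]
                                       ~^^^^^^^^^^^^
TypeError: 'function' object is not subscriptable
```

```bash
cat > chk.py <<'E'
import pred,sys;from pred import *
n=sys.argv[1]
st=pickle.load(open(n+".pkl","rb"));pred.c=cam("wrist",st);i=cv2.imread(f"pics/{n}.png").astype(float)
px=lambda k:k/2.6+[170,130]
for n,p,r,z in(("disc",[0]*5,.056,0),("outer top",[-.006,0,.012,0,0],.05,.012),("outer bot",[-.006,0,.012,0,0],.05,-.012),("inner top",[-.006,0,.012,0,0],.0285,.012),("inner bot",[-.006,0,.012,0,0],.0285,-.012)):
    k=px(circ(p,r,z));print(n,k.min(0).round(1),k.max(0).round(1))
cr=i[...,2]-i[...,0]
def runs(x):
    x=np.nonzero(x>25)[0];return [(int(k[0]),int(k[-1])) for k in np.split(x,np.where(np.diff(x)>2)[0]+1) if len(k)>4]
for v in range(95,240,12):print(v,[(a+200,b+200) for a,b in runs(cr[v,200:420])])
for u in range(255,375,10):print("u",u,[(a+80,b+80) for a,b in runs(cr[80:260,u])])
E
python3 chk.py w11
```

```text
disc [256.7 120.3] [369.  216.5]
outer top [259.7 105.6] [366.2 193. ]
outer bot [263.1 120.3] [362.6 204.5]
inner top [282.5 121.6] [343.4 171.3]
inner bot [284.4 136. ] [341.3 183.9]
95 [(363, 419)]
107 [(292, 332), (363, 419)]
119 [(272, 352), (363, 419)]
131 [(264, 419)]
143 [(260, 289), (335, 419)]
155 [(200, 208), (260, 285), (339, 364), (367, 419)]
167 [(264, 304), (320, 360), (369, 419)]
179 [(268, 355), (367, 419)]
191 [(280, 344), (361, 419)]
203 [(200, 274), (351, 419)]
215 [(200, 301), (325, 419)]
227 [(200, 419)]
239 [(200, 206)]
u 255 [(198, 236)]
u 265 [(128, 172), (198, 236)]
u 275 [(117, 187), (204, 236)]
u 285 [(110, 150), (154, 194), (210, 237)]
u 295 [(107, 139), (164, 198), (214, 236), (252, 259)]
u 305 [(105, 134), (168, 200), (216, 233)]
u 315 [(104, 133), (168, 201), (216, 233)]
u 325 [(105, 136), (166, 200), (215, 230)]
u 335 [(108, 143), (159, 196), (212, 237)]
u 345 [(113, 190), (207, 237)]
u 355 [(122, 180), (199, 236)]
u 365 [(80, 153), (184, 236)]
```

```bash
cat > fit5.py <<'E'
import pred,sys;from pred import *
n=sys.argv[1]
st=pickle.load(open(n+".pkl","rb"));pred.c=cam("wrist",st);i=cv2.imread(f"pics/{n}.png").astype(float)
cr=cv2.GaussianBlur(i[...,2]-i[...,0],(0,0),.6);px=lambda k:(k/2.6+[170,130]).astype(np.float32)
# subpixel crossings along columns/rows
def cross(line,a0,t=25):
    k=np.where((line[:-1]>t)!=(line[1:]>t))[0];return [a0+j+(t-line[j])/(line[j+1]-line[j]) for j in k]
O=[];I=[]
for u in range(275,352,6):
    x=cross(cr[95:212,u],95);O+=[(u,x[0]),(u,x[-1] if x[-1]<205 else x[-2])]
for u in range(297,335,6):
    x=cross(cr[140:190,u],140);x=[k for k in x if 150<k<180];
    if x:I.append((u,x[-1]))
for v in(137,143,149,155,161,167,173):
    x=cross(cr[v,245:300],245);O.append((x[0],v))
O=np.array(O);I=np.array(I);print(len(O),I.round(1).tolist())
def res(p):
    o=np.vstack([px(circ(p,.05,.012)),px(circ(p,.05,-.012))]);h=cv2.convexHull(o)
    e=[cv2.pointPolygonTest(h,(float(u),float(v)),True) for u,v in O]
    n_=px(circ(p,.0285,.012)).reshape(-1,1,2)
    return np.array(e+[cv2.pointPolygonTest(n_,(float(u),float(v)),True) for u,v in I])
kw=dict(x_scale=1,diff_step=None,loss="soft_l1",f_scale=1)
def go(f,x0):
    sc=np.array([.005,.005,.005,.1,.1])[:len(x0)];return least_squares(lambda q:f(q*sc),np.array(x0)/sc,diff_step=1e-2,loss="soft_l1",f_scale=1),sc
r,sc=go(res,[-.006,.0005,.012,-.02,.01]);print("free",(r.x*sc).round(4),r.cost.round(2),res(r.x*sc).round(1))
for s in(-.006,-.008,-.01):
    f=lambda q:res([s,q[0],.012+q[1],q[2]*20,0]);r,sc=go(f,[.0005,.0005,.001]);x=r.x*sc;print(s,x[0].round(4),(.012+x[1]).round(4),(x[2]*20).round(3),r.cost.round(2))
r,sc=go(lambda q:res([q[0],q[1],.012,0,0]),[-.006,.0005]);print("flat",(r.x*sc).round(4),r.cost.round(2))
E
python3 fit5.py w11
```

```text
33 [[297.0, 164.4], [303.0, 166.4], [309.0, 167.6], [315.0, 167.5], [321.0, 166.7], [327.0, 164.3], [333.0, 160.9]]
free [-0.0084 -0.0007  0.0131 -0.0261  0.0096] 12.24 [  0.1 -12.4  -0.1   0.2   0.2   0.4  -0.    0.   -0.    0.2   0.1   0.2
  -0.1   0.1  -0.3  -0.4  -0.2  -0.2  -0.2  -0.1  -0.   -0.    0.1  -0.
   0.4   0.2   0.3   0.4   0.2  -0.3  -0.3  -0.2  -0.1   0.2   0.2  -0.
   0.   -0.1   0.1   0.1]
-0.006 -0.0002 0.0166 -0.053 15.07
-0.008 -0.0006 0.0136 -0.031 12.42
-0.01 -0.001 0.0106 -0.008 13.72
flat [-0.0091 -0.0009] 14.24
```

```bash
python3 -c "
from bench import ctrl
print(ctrl.get_state()['ft_force']);print(ctrl.close_job())"
```

```text
[-0.25105465  0.37651112  0.02008199]
the job is handed in; nothing more can be done
None
```

The job is handed in at about 21 s of the 51 s, though no verdict came back: the last wrist picture puts the tape on the spindle about 8 mm down-slope of the rod, 13 mm above the disc and tilted 0.03 rad. The orange mark is at the long white line (click 3), and the gripper was clear of everything.

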